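# Start stirring the orange-labelled jar

### The arm

A 7-joint arm with a two-finger parallel gripper is mounted at the origin on the work surface. World frame = base frame: x ahead of the robot, y to its left, z up, the work surface at z = 0. Lengths are in m, angles in rad, forces in N, time in s.
With the tool pointing down it reaches from about 0.4 to 0.85 m from the base axis. Payload 4.5 kg.
Tool frame: the origin (TCP) lies midway between the tips of the shut fingers; the grasp point (between the pads) lies 19 mm behind it; z points along the fingers, y is the direction in which the jaws open and shut (so a half turn about z gives the same grasp; the last joint's range is limited). The gripper opens to 88 mm and grips with 3 to 60 N. Pads are 18 mm wide; open, the fingers measure 123 mm over their backs; the gripper's body (75 mm by 187 mm) begins 45 mm behind the grasp point.
Start: joints at [1.186, 0.689, -0.195, 1.565, 0.157, 0.902, -0.215], TCP at [0.254, -0.571, 0.2] pointing down, gripper open.
Joint ranges: [-3.01, 3.01], [-0.46, 2.08], [-1.47, 1.51], [0.13, 2.56], [-1, 4.14], [0.04, 2.09], [-2.66, 2.66]. Speed limits (rad/s): [2.57, 2.57, 3.14, 3.14, 3.14, 3.14, 3.14].

### API

Orientations are given as a unit quaternion [x, y, z, w].
In Python, from plant import r gives the robot as it stands. The module is installed in compiled form; this text tells all that it offers.
- The arm moves only by the shell command python3 -m jog 'ROWS' [FORCE]. ROWS is JSON, a list of rows, each an object with "translation": the shift along the tool's x, y, z in units of 40 mm (1.0 is 40 mm), a list of three; "twist": the turn about the tool's z in units of 6 degrees (1.0 is 6 degrees); "claw": the opening in per cent of the stroke, from 0 (shut) to 100 (fully open). A call has 1 to 20 rows; each row shifts and turns the commanded pose from where the row before left it, along the tool's axes as they then stand; what a row does not reach is not made up. A row lasts 1/12 s, in which the tool goes at most 41.7 mm and 7.16 degrees, less where a joint would pass 70% of its speed; a pose out of reach is approached as far as the arm can. A call is refused whole if a number of a shift passes 1 or a number of a turn 1, either way. A call with a gripper value outside its range is refused whole. The fingers move at their own pace and stop on an object; FORCE is the grip in N (left out, the last holds). Time passes only in rows, so rows that do not move let the fingers close. It gives the time, the measured TCP pose, the force and the opening at its end, in the units of the state.
- r.get_state(): the state, without advancing time (a new reading comes with each control period).
- r.snapshot(name): name is "scene" or "top" or "wrist"; returns a dict with "img" (400x640x3 uint8, red, green, blue), "fx", "fy", "cx", "cy" (pixels), "origin" and "rotation" of the camera in the world; the wrist camera has in their place "T_tool_cam" (4x4, takes a point from camera to tool coordinates, whose origin is the TCP and whose axes are the flange's). Camera axes: x right, y up, looking along -z (the intrinsics and any distortion apply to the point x, -y, -z); pixel columns grow to the right and rows downward; lengths in m; the calibration is good to about 2 mm. A picture is of the moment at which its call begins: read the wrist's pose just before it. There is no depth.
- r.finish_job(): hands the job in, once; it reports no verdict.
Trained networks look in the newest picture that a camera, given by its name, has taken for a name from the list of things; names that differ only in an ending like _2 or _b are one class to them, and where a whole thing is asked for, a point or a joint stands for the part that bears it (a point fixed in the world has none). Each returns a list of dicts, best first, with "confidence" (0 to 1); they miss things now and then, are a little off and sometimes report something else, mostly with a low value. They report only what shows in the picture. A call takes as long as a camera call.
- r.spot_in(label, camera): "rect" ([left, top, right, bottom] in pixels, round what is visible of it).
- r.spot_point(label, camera): "location" ([row, column] in pixels: a listed point, or the origin of a listed thing).
The state is a dict: "clock": time; "q": joint angles; "qd": joint speeds; "joint_torque": joint torques, N m; "tool_pos": TCP position; "eef_rot": TCP orientation; "contact_force": force on the tool from outside, world axes, zero at the start; "moment": the same for the moment, N m; "opening": opening from 0.0 (shut) to 1.0 (fully open).
Only numpy, scipy, OpenCV 4.12 (cv2) and the standard library are available. Lean on these libraries where they do the work, as an engineer would, in place of code of your own. Each camera call takes 0.05 s, during which the arm holds its last target. There are 200 camera calls.

### The job

Start the stirrer for the jar with the orange lid: first push the raised end of the white power rocker fully down to switch it on, then push the yellow key that belongs to the orange jar's place all the way in, so that it stays down, and then press the green start button with the fingertips and keep it fully down; the program finishes while still holding it. Leave the red stop button and the other two yellow keys unpressed, and do not lift, carry or shift any jar, bottle, tub or pen.

Things in the scene. Friction and masses are not known exactly. Their poses are not given: they have to be found in the camera images.
- stirrer: fixed white stirrer, 250 (x) x 360 (y) x 50 mm high, at varying place and yaw. Origin: centre of its underside, z up, x from the jar side (near the robot) to the control side. On its flat deck, rows along y: discs with jars at x -75 and their keys at x +5, both at y +100 (a), 0 (b), -100 (c), a pale line joining each pair; power rocker, start and stop in any order at x +80, y -110, 0, +110
- place_a (a point): centre of the top of steel disc a (+y one of the row), 76 mm across, 53 mm above the table; a jar stands on it
- key_a_top (a point): centre of the top face of the yellow square push-latch key a belonging to disc a, 30 x 30 mm; its top is 62 mm above the table when out, 12 mm above the deck
- key_a (a joint): travel of yellow key a in m: 0 out, 0.006 fully down. Moves straight down against about 4 N and then stays down by itself where it is left; it cannot be pulled up again
- place_b (a point): centre of the top of steel disc b (middle one of the row), 76 mm across, 53 mm above the table; a jar stands on it
- key_b_top (a point): centre of the top face of the yellow square push-latch key b belonging to disc b, 30 x 30 mm; its top is 62 mm above the table when out, 12 mm above the deck
- key_b (a joint): travel of yellow key b in m: 0 out, 0.006 fully down. Moves straight down against about 4 N and then stays down by itself where it is left; it cannot be pulled up again
- place_c (a point): centre of the top of steel disc c (-y one of the row), 76 mm across, 53 mm above the table; a jar stands on it
- key_c_top (a point): centre of the top face of the yellow square push-latch key c belonging to disc c, 30 x 30 mm; its top is 62 mm above the table when out, 12 mm above the deck
- key_c (a joint): travel of yellow key c in m: 0 out, 0.006 fully down. Moves straight down against about 4 N and then stays down by itself where it is left; it cannot be pulled up again
- jar_orange: clear jar with orange lid and orange label, 54 mm across, 60 mm high, loose, standing on one of the three discs; origin at the centre of its underside
- jar_white: jar like the orange one, with white lid and label, on another disc; leave it alone
- jar_blue: jar like the orange one, with blue lid and label, on another disc; leave it alone
- power_on_end (a point): top of the raised (on) half of the white power rocker, at its red stripe, 16 mm from the pivot towards stirrer +x; at the start 74 mm above the table. Rocker 48 (stirrer x) x 26 mm in a grey housing 66 x 42 mm, whose top is 62 mm above the table; pivot 68 mm above the table
- power (a joint): angle of the power rocker in rad: 0 off (half at stirrer +x raised by 0.35 rad, other half level), 0.35 fully on (half at +x level, its top 68 mm above the table). Needs about 4 N on the raised end and stays where it is left
- start_top (a point): centre of the top of the round green start button, 32 mm across, in a grey round housing 48 mm across; top 72 mm above the table when out, 10 mm above its housing. Held down it runs the stirring
- start (a joint): travel of the green button in m: 0 out, 0.006 fully down (about 5 N); it springs back when let go
- stop_top (a point): centre of the top of the round red stop button, 32 mm across, in a grey round housing 48 mm across; top 72 mm above the table when out, 10 mm above its housing. Must not be pressed
- stop (a joint): travel of the red button in m: 0 out, 0.006 fully down (about 5 N); it springs back when let go
- tub: white tub with cream lid, 80 mm across, 85 mm high, loose, beside the stirrer at its +y side; bystander; origin at the centre of its underside
- bottle_a: amber bottle with metal cap, 60 mm across, 110 mm high, loose, beside the stirrer at its -y side; bystander; origin at the centre of its underside
- bottle_b: amber bottle with metal cap, 60 mm across, 110 mm high, loose, beside the stirrer at its -y side; bystander; origin at the centre of its underside
- marker: marker pen, white with red cap, about 130 mm long and 13 mm thick, lying loose on the table beyond the control side of the stirrer; bystander; origin under the middle of its white part, pen along its y

How it is judged:
On the way, in this order (a step that is already met when the one before it is completed fails the run):
1. the power rocker is on (value of joint power above 0.25 rad), for 0.1 s.
2. with the power on, the yellow key of the orange jar's place is latched down, the others not (value of joint power above 0.25 rad and ((horizontal distance between jar_orange and place_a below 0.03 m and value of joint key_a above 0.0045 m and value of joint each of key_b, key_c below 0.003 m) or (horizontal distance between jar_orange and place_b below 0.03 m and value of joint key_b above 0.0045 m and value of joint each of key_a, key_c below 0.003 m) or (horizontal distance between jar_orange and place_c below 0.03 m and value of joint key_c above 0.0045 m and value of joint each of key_a, key_b below 0.003 m))), for 0.1 s.
3. with that key down, the green start button is held down by the fingers (all of step 2 and value of joint start above 0.004 m and contact force between the fingers and start above 0.5 N), for 0.3 s.
At the end, for the whole second after the job is handed in: Power rocker over 0.25 rad, the yellow key of the orange jar's place over 4.5 mm down and the other two under 3 mm, green start held over 4 mm down by the fingers (over 0.5 N), stop under 2 mm, all loose things upright and within 20 mm of where they began (all of step 3 and value of joint stop below 0.002 m and distance of each of jar_orange, jar_white, jar_blue, tub, bottle_a, bottle_b, marker from where it was at the start of the episode below 0.02 m and angle between each of jar_orange, jar_white, jar_blue, tub, bottle_a, bottle_b, marker's own z axis and vertical below 0.2 rad); the arm keeps its last pose, push and grip.
It fails at once if a yellow key of another place is pushed in (3 mm) ((value of joint key_a above 0.003 m and horizontal distance between jar_orange and place_a above 0.05 m) or (value of joint key_b above 0.003 m and horizontal distance between jar_orange and place_b above 0.05 m) or (value of joint key_c above 0.003 m and horizontal distance between jar_orange and place_c above 0.05 m)).
It fails at once if a yellow key is pushed in (3 mm) before the power is on (value of joint power below 0.25 rad and value of joint any of key_a, key_b, key_c above 0.003 m).
It fails at once if the start button is pressed (3 mm) before the power is on and the key is down (value of joint start above 0.003 m and not (value of joint power above 0.25 rad and ((horizontal distance between jar_orange and place_a below 0.03 m and value of joint key_a above 0.0045 m and value of joint each of key_b, key_c below 0.003 m) or (horizontal distance between jar_orange and place_b below 0.03 m and value of joint key_b above 0.0045 m and value of joint each of key_a, key_c below 0.003 m) or (horizontal distance between jar_orange and place_c below 0.03 m and value of joint key_c above 0.0045 m and value of joint each of key_a, key_b below 0.003 m)))).
It fails at once if the red stop button is pressed (2 mm) (value of joint stop above 0.002 m).
It fails at once if a jar, bottle, tub or pen is lifted, carried, shifted (20 mm) or tipped (distance of any of jar_orange, jar_white, jar_blue, tub, bottle_a, bottle_b, marker from where it was at the start of the episode above 0.02 m or angle between any of jar_orange, jar_white, jar_blue, tub, bottle_a, bottle_b, marker's own z axis and vertical above 0.2 rad).
It also fails if it takes over 43 s, if anything falls off the work surface, if the arm or the gripper's body presses on something with over 40 N, if the wrist force passes 120 N, or if a joint passes its speed limit or range.

## Working session

There is one attempt and no reset: what is moved stays moved. The work goes in short steps, Python scripts to look and compute and a shell command to move; the robot and the scene stay as the last step left them, time stands still between calls to the robot, and variables do not carry over. Pictures are saved under pics/ and viewed, about 8 in all and at most 12, crops included, and the job is handed in when it is done.

```bash
mkdir -p pics
cat > h.py <<'E'
import numpy as np, cv2
from plant import r
from scipy.spatial.transform import Rotation as R
def ray(s,row,col):
    d=np.array([(col-s['cx'])/s['fx'],-(row-s['cy'])/s['fy'],-1.])
    return np.array(s['origin']),np.array(s['rotation'])@d
def at(s,row,col,z):
    o,d=ray(s,row,col); return o+d*(z-o[2])/d[2]
def save(s,n): cv2.imwrite('pics/'+n,s['img'][:,:,::-1])
E
python3 - <<'E'
from h import *
st=r.get_state(); print({k:np.round(st[k],3) for k in('clock','tool_pos','eef_rot','opening','contact_force')})
Z=dict(key_a_top=.062,power_on_end=.074,start_top=.072,stop_top=.072,jar_orange=.053,jar_white=.053,jar_blue=.053,tub=0,bottle_a=0,marker=0)
for c in('top','scene'):
    s=r.snapshot(c); save(s,c+'1.png'); print(c,[k for k in s],np.round(s['origin'],3),s['rotation'] if 0 else '')
    for k,z in Z.items():
        for p in r.spot_point(k,c)[:4]:
            print(k,round(p['confidence'],2),np.round(p['location']),np.round(at(s,*p['location'],z),3))
E
```

```text
{'clock': np.float64(0.0), 'tool_pos': array([ 0.254, -0.57 ,  0.199]), 'eef_rot': array([ 0.978,  0.208, -0.   , -0.001]), 'opening': np.float64(1.001), 'contact_force': array([0.157, 0.227, 0.226])}
top ['img', 'fx', 'fy', 'cx', 'cy', 'origin', 'rotation'] [0.415 0.043 0.94 ] Traceback (most recent call last):
  File "<stdin>", line 8, in <module>
  File "h.py", line 8, in at
    o,d=ray(s,row,col); return o+d*(z-o[2])/d[2]
        ~~~^^^^^^^^^^^
  File "h.py", line 6, in ray
    return np.array(s['origin']),np.array(s['rotation'])@d
                                 ~~~~~~~~~~~~~~~~~~~~~~~^~
ValueError: matmul: Input operand 1 has a mismatch in its core dimension 0, with gufunc signature (n?,k),(k,m?)->(n?,m?) (size 3 is different from 4)
```

View pics/top1.png

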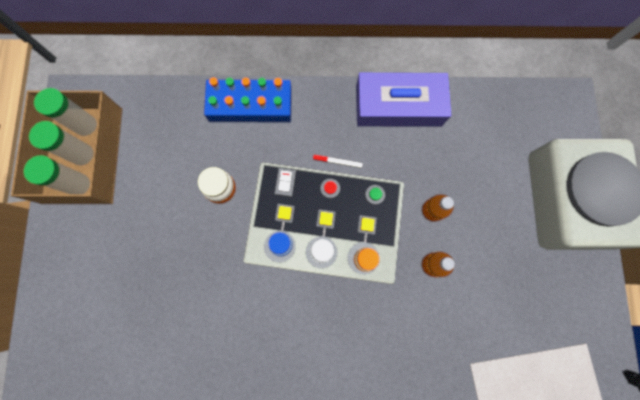

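The top view shows the orange jar at (col 368, row 260) with its key at (368, 224). The green button is at (375, 194), the red at (330, 188) and the power rocker at (285, 181). Orange is therefore on c, power is at +y and start at -y. The rotation turns out to be a quaternion, so I'll fix the helper.

```bash
sed -i "s/np.array(s\['rotation'\])@d/R.from_quat(s['rotation']).apply(d)/" h.py
cat > m.py <<'E'
from h import *
Z=dict(key_a_top=.062,power_on_end=.074,start_top=.072,stop_top=.072,jar_orange=.053,jar_white=.053,jar_blue=.053,tub=0,bottle_a=0,marker=0)
for c in('top','scene'):
    s=r.snapshot(c); save(s,c+'2.png'); print(c,np.round(s['origin'],3),s['rotation'])
    for k,z in Z.items():
        for p in r.spot_point(k,c)[:3]:
            if p['confidence']>.3: print(k,round(p['confidence'],2),np.round(p['location']),np.round(at(s,*p['location'],z),3))
s=r.snapshot('wrist'); print(np.round(s['T_tool_cam'],3),s['fx'])
E
python3 m.py
```

```text
top [0.415 0.043 0.94 ] [-0.0605479   0.07465117  0.70490533 -0.70275859]
key_a_top 0.48 [209. 286.] [0.565 0.098 0.062]
key_a_top 0.41 [260. 363.] [ 0.443 -0.084  0.062]
power_on_end 0.78 [172. 289.] [0.653 0.091 0.074]
start_top 0.47 [194. 373.] [ 0.599 -0.111  0.072]
stop_top 0.65 [210. 431.] [ 0.561 -0.248  0.072]
stop_top 0.59 [189. 330.] [ 0.613 -0.007  0.072]
jar_orange 0.89 [258. 361.] [ 0.449 -0.081  0.053]
jar_orange 0.38 [187. 220.] [0.62  0.258 0.053]
jar_white 0.59 [250. 322.] [0.468 0.013 0.053]
jar_blue 0.96 [247. 282.] [0.476 0.107 0.053]
tub 0.69 [266. 434.] [ 0.431 -0.269  0.   ]
tub 0.6 [227. 322.] [0.529 0.01  0.   ]
tub 0.56 [187. 330.] [ 0.633 -0.012  0.   ]
bottle_a 0.96 [205. 432.] [ 0.585 -0.274  0.   ]
bottle_a 0.7 [266. 431.] [ 0.43  -0.261  0.   ]
bottle_a 0.6 [222. 327.] [ 0.542 -0.004  0.   ]
marker 0.71 [159. 340.] [ 0.709 -0.038  0.   ]
marker 0.43 [261. 358.] [ 0.445 -0.08   0.   ]
scene [1.155 0.24  1.002] [0.16788278 0.23160156 0.77231132 0.56719602]
key_a_top 0.53 [197. 336.] [0.559 0.103 0.062]
power_on_end 0.49 [222. 326.] [0.648 0.103 0.074]
power_on_end 0.37 [196. 337.] [0.563 0.108 0.074]
start_top 0.43 [189. 254.] [ 0.609 -0.115  0.072]
stop_top 0.6 [202. 288.] [ 0.619 -0.012  0.072]
jar_orange 0.89 [151. 282.] [ 0.446 -0.095  0.053]
jar_white 0.83 [168. 314.] [0.476 0.015 0.053]
jar_white 0.75 [196. 334.] [0.552 0.095 0.053]
jar_blue 0.64 [176. 345.] [0.477 0.107 0.053]
tub 0.81 [250. 388.] [0.642 0.276 0.   ]
tub 0.31 [152. 284.] [ 0.408 -0.106  0.   ]
bottle_a 0.72 [181. 210.] [ 0.578 -0.278  0.   ]
bottle_a 0.72 [148. 232.] [ 0.443 -0.27   0.   ]
bottle_a 0.41 [152. 286.] [ 0.403 -0.101  0.   ]
marker 0.52 [239. 267.] [ 0.708 -0.046  0.   ]
[[-0.     0.961  0.276  0.07 ]
 [ 1.    -0.     0.001  0.001]
 [ 0.001  0.276 -0.961 -0.184]
 [ 0.     0.     0.     1.   ]] 278.9779808032318
```

```bash
cat > fit.py <<'E'
from h import *
from scipy.optimize import least_squares
def blobs(img,lo,hi,n):
    hsv=cv2.cvtColor(img,cv2.COLOR_RGB2HSV); m=cv2.inRange(hsv,np.array(lo),np.array(hi))
    k,_,st,c=cv2.connectedComponentsWithStats(m)
    return [(st[i,4],c[i]) for i in range(1,k) if st[i,4]>n]
M=dict(key_a=(.005,.1,.062),key_b=(.005,0,.062),key_c=(.005,-.1,.062),stop=(.08,0,.072),start=(.08,-.11,.072))
g=np.array([.545,-.0,-.185])
def w(p,m): c,s=np.cos(p[2]),np.sin(p[2]); return np.array([p[0]+c*m[0]-s*m[1],p[1]+s*m[0]+c*m[1],m[2]])
obs=[]
for c in('top','scene'):
    s=r.snapshot(c)
    for names,lo,hi in ((('key_a','key_b','key_c'),(25,150,120),(35,255,255)),(('stop',),(0,180,120),(4,255,255)),(('stop',),(174,180,120),(180,255,255)),(('start',),(50,120,60),(85,255,255))):
        for a,b in blobs(s['img'],lo,hi,25):
            for n in names:
                q=at(s,b[1],b[0],M[n][2])
                if np.linalg.norm((q-w(g,M[n]))[:2])<.03: obs.append((n,q)); print(c,n,a,np.round(q,3))
f=least_squares(lambda p:np.concatenate([(w(p,M[n])-q)[:2] for n,q in obs]),g,loss='soft_l1',f_scale=.003)
p=f.x; print('pose',np.round(p,4),'res mm',np.round(f.fun*1000,1))
M.update(power_on=(.096,.11,.074),jar_c=(-.075,-.1,.053))
e=r.get_state(); T=R.from_quat(e['eef_rot']); print(e['tool_pos'],np.degrees(p[2]))
for n in M:
    q=w(p,M[n]); print(n,np.round(q,4),'tool-units',np.round(T.inv().apply(q-e['tool_pos'])/.04,2))
x=T.apply([1,0,0]); print('tool x angle',np.degrees(np.arctan2(x[1],x[0])))
E
python3 fit.py
```

```text
top key_a 137 [0.557 0.101 0.062]
top key_b 136 [0.542 0.003 0.062]
top key_c 139 [ 0.528 -0.095  0.062]
top stop 95 [ 0.616 -0.007  0.072]
top start 113 [ 0.601 -0.116  0.072]
scene key_c 83 [ 0.531 -0.095  0.062]
scene key_b 86 [0.546 0.003 0.062]
scene key_a 92 [0.56  0.102 0.062]
scene stop 66 [ 0.62  -0.007  0.072]
scene start 78 [ 0.604 -0.116  0.072]
pose [ 0.539   0.0041 -0.1436] res mm [ 1.7  0.9  1.4  0.4  1.4 -0.2  1.8  0.   1.8 -0.3 -1.3 -0.1 -1.7  0.2
 -1.7 -0.1 -1.9 -0.3 -1.5 -0.4]
[ 0.25421531 -0.57101506  0.20025107] -8.22759369457199
key_a [0.5583 0.1023 0.062 ] tool-units [ 13.79 -12.29   3.46]
key_b [0.5439 0.0034 0.062 ] tool-units [ 12.46 -10.17   3.46]
key_c [ 0.5296 -0.0956  0.062 ] tool-units [11.12 -8.06  3.46]
stop [ 0.6182 -0.0074  0.072 ] tool-units [14.04 -9.17  3.21]
start [ 0.6024 -0.1162  0.072 ] tool-units [12.58 -6.85  3.21]
power_on [0.6498 0.0992 0.074 ] tool-units [ 15.85 -11.29   3.16]
jar_c [ 0.4505 -0.0842  0.053 ] tool-units [ 9.43 -9.13  3.68]
tool x angle 23.993273537145946
```

The fit is consistent: residuals are at most 2 mm and yaw is -8.2°. First I'll shut the claw and align the tool with the stirrer.

```bash
python3 -m jog '[{"translation":[0,0,0],"twist":0.9,"claw":0},{"translation":[0,0,0],"twist":0.9,"claw":0},{"translation":[0,0,0],"twist":0.9,"claw":0},{"translation":[0,0,0],"twist":0.9,"claw":0},{"translation":[0,0,0],"twist":0.9,"claw":0},{"translation":[0,0,0],"twist":0.9,"claw":0},{"translation":[0,0,0],"twist":0,"claw":0}]' 20; sed -n '/^e=r/,$p' fit.py > tail.txt
cat > go.py <<'E'
from h import *
import sys
p=np.array([.539,.0041,-.1436])
M=dict(power_on=(.097,.11,.074),key_c=(.005,-.1,.062),start=(.08,-.11,.072))
def w(p,m): c,s=np.cos(p[2]),np.sin(p[2]); return np.array([p[0]+c*m[0]-s*m[1],p[1]+s*m[0]+c*m[1],m[2]])
e=r.get_state(); T=R.from_quat(e['eef_rot']); x=T.apply([1,0,0])
print(np.round(e['clock'],2),np.round(e['tool_pos'],4),'yaw',np.degrees(np.arctan2(x[1],x[0])),'F',np.round(e['contact_force'],1),'q7',e['q'][6],e['opening'],'tilt',T.apply([0,0,1]))
for n in M: print(n,np.round(w(p,M[n]),4),np.round(T.inv().apply(w(p,M[n])-e['tool_pos'])/.04,2))
E
python3 go.py
```

```text
clock: 1.93
tool_pos: [0.2544, -0.571, 0.2003]
eef_rot: [0.997, -0.074, -0.0, 0.0]
contact_force: [-0.6, -0.2, -0.4]
opening: 0.494
1.93 [ 0.2544 -0.571   0.2003] yaw -8.52259411747936 F [-0.6 -0.2 -0.4] q7 -0.6636352867203166 0.4943856118241926 tilt [-2.05964217e-04 -2.68235743e-04 -9.99999943e-01]
power_on [0.6507 0.0991 0.074 ] [  7.32 -18.04   3.15]
key_c [ 0.5296 -0.0956  0.062 ] [  5.05 -12.77   3.45]
start [ 0.6024 -0.1162  0.072 ] [  6.92 -12.53   3.2 ]
```

```bash
python3 -m jog '[{"translation":[0.366,-0.9,0],"twist":0,"claw":0},{"translation":[0.366,-0.9,0],"twist":0,"claw":0},{"translation":[0.366,-0.9,0],"twist":0,"claw":0},{"translation":[0.366,-0.9,0],"twist":0,"claw":0},{"translation":[0.366,-0.9,0],"twist":0,"claw":0},{"translation":[0.366,-0.9,0],"twist":0,"claw":0},{"translation":[0.366,-0.9,0],"twist":0,"claw":0},{"translation":[0.366,-0.9,0],"twist":0,"claw":0},{"translation":[0.366,-0.9,0],"twist":0,"claw":0},{"translation":[0.366,-0.9,0],"twist":0,"claw":0},{"translation":[0.366,-0.9,0],"twist":0,"claw":0},{"translation":[0.366,-0.9,0],"twist":0,"claw":0},{"translation":[0.366,-0.9,0],"twist":0,"claw":0},{"translation":[0.366,-0.9,0],"twist":0,"claw":0},{"translation":[0.366,-0.9,0],"twist":0,"claw":0},{"translation":[0.366,-0.9,0],"twist":0,"claw":0},{"translation":[0.366,-0.9,0],"twist":0,"claw":0},{"translation":[0.366,-0.9,0],"twist":0,"claw":0},{"translation":[0.366,-0.9,0],"twist":0,"claw":0},{"translation":[0.366,-0.9,0],"twist":0,"claw":0}]'; python3 go.py
```

```text
clock: 3.6
tool_pos: [0.6497, 0.1004, 0.2003]
eef_rot: [0.997, -0.072, 0.0, 0.0]
contact_force: [-0.1, -0.7, 0.3]
opening: 0.004
3.6 [0.6497 0.1004 0.2003] yaw -8.215972509774591 F [-0.1 -0.7  0.3] q7 -1.8910055836765538 0.004422066865229538 tilt [ 1.16617533e-05 -3.52323579e-05 -9.99999999e-01]
power_on [0.6507 0.0991 0.074 ] [0.03 0.03 3.16]
key_c [ 0.5296 -0.0956  0.062 ] [-2.27  5.28  3.46]
start [ 0.6024 -0.1162  0.072 ] [-0.4   5.53  3.21]
```

Now down to z ≈ 0.09, then a close look.

```bash
python3 -m jog '[{"translation":[0.02,0.03,0.9],"twist":0,"claw":0},{"translation":[0,0,0.9],"twist":0,"claw":0},{"translation":[0,0,0.9],"twist":0,"claw":0},{"translation":[0,0,0],"twist":0,"claw":0}]'
python3 - <<'E'
from h import *
e=r.get_state(); s=r.snapshot('wrist'); save(s,'w1.png')
T=R.from_quat(e['eef_rot']); A=np.array(s['T_tool_cam'])
s['origin']=T.apply(A[:3,3])+e['tool_pos']; s['rotation']=(T*R.from_matrix(A[:3,:3])).as_quat()
print(np.round(e['tool_pos'],4))
for k,z in(('power_on_end',.074),('stop_top',.072)):
    for p in r.spot_point(k,'wrist')[:2]: print(k,p['confidence'],p['location'],at(s,*p['location'],z))
E
```

```text
clock: 3.93
tool_pos: [0.6438, 0.0968, 0.0851]
eef_rot: [0.997, -0.072, -0.007, 0.002]
contact_force: [-1.4, -0.5, -1.1]
opening: 0.006
[0.6438 0.0968 0.0851]
power_on_end 0.59 [204.7, 317.1] [0.64859691 0.09626953 0.074     ]
stop_top 0.68 [221.2, 462.1] [ 0.61893539 -0.01062142  0.072     ]
```

View pics/w1.png

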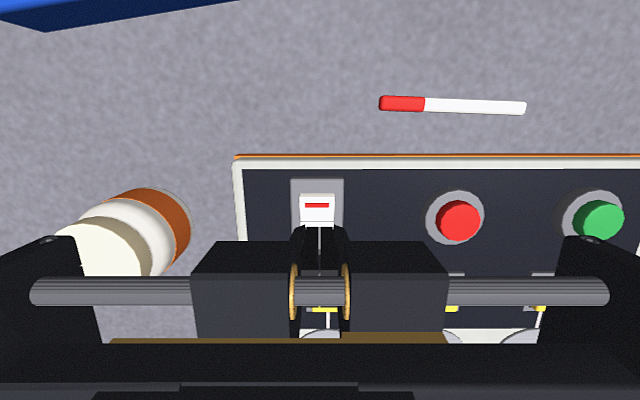

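The view shows the rocker's red stripe at (col 317, row 205), just ahead of the fingertips at about (319, 240). The red button is at (460, 221), and the pen and tub are clear. I'll let the arm settle before pushing.

```bash
python3 -m jog '[{"translation":[0,0,0],"twist":0,"claw":0},{"translation":[0,0,0],"twist":0,"claw":0}]'; python3 go.py
```

```text
clock: 4.25
tool_pos: [0.6517, 0.0973, 0.095]
eef_rot: [0.997, -0.073, 0.002, -0.001]
contact_force: [0.6, -0.2, -0.3]
opening: 0.003
4.25 [0.6517 0.0973 0.095 ] yaw -8.398708215778433 F [ 0.6 -0.2 -0.3] q7 -1.8845799471582094 0.0025200654624940454 tilt [ 4.91045889e-03  8.78399937e-04 -9.99987558e-01]
power_on [0.6507 0.0991 0.074 ] [-0.03 -0.04  0.53]
key_c [ 0.5296 -0.0956  0.062 ] [-2.32  5.22  0.81]
start [ 0.6024 -0.1162  0.072 ] [-0.44  5.46  0.56]
```

```bash
python3 -m jog '[{"translation":[0,-0.03,0.2],"twist":0,"claw":0},{"translation":[0,0,0.13],"twist":0,"claw":0},{"translation":[0,0,0.13],"twist":0,"claw":0},{"translation":[0,0,0.1],"twist":0,"claw":0},{"translation":[0,0,0.1],"twist":0,"claw":0},{"translation":[0,0,0],"twist":0,"claw":0},{"translation":[0,0,0],"twist":0,"claw":0},{"translation":[0,0,0],"twist":0,"claw":0}]'; python3 go.py
```

```text
clock: 4.92
tool_pos: [0.65, 0.0983, 0.0659]
eef_rot: [0.997, -0.073, 0.0, 0.0]
contact_force: [0.1, -0.6, 0.3]
opening: 0.005
4.92 [0.65   0.0983 0.0659] yaw -8.406612031177714 F [ 0.1 -0.6  0.3] q7 -1.8855992206753471 0.004687314508532914 tilt [ 2.63511284e-04 -9.39606904e-05 -9.99999961e-01]
power_on [0.6507 0.0991 0.074 ] [ 0.01 -0.02 -0.2 ]
key_c [ 0.5296 -0.0956  0.062 ] [-2.27  5.24  0.1 ]
start [ 0.6024 -0.1162  0.072 ] [-0.39  5.48 -0.15]
```

There's no clear force yet, so I'll press a little further.

```bash
python3 -m jog '[{"translation":[0,0,0.05],"twist":0,"claw":0},{"translation":[0,0,0.05],"twist":0,"claw":0},{"translation":[0,0,0],"twist":0,"claw":0},{"translation":[0,0,0],"twist":0,"claw":0}]'; python3 go.py;python3 - <<'E'
from h import *
s=r.snapshot('wrist'); cv2.imwrite('pics/w2.png',cv2.resize(s['img'][130:270,220:420,::-1],None,fx=4,fy=4,interpolation=3))
E
```

```text
clock: 5.25
tool_pos: [0.6497, 0.0983, 0.0617]
eef_rot: [0.997, -0.073, -0.0, 0.0]
contact_force: [0.2, -0.5, 0.2]
opening: 0.007
5.25 [0.6497 0.0983 0.0617] yaw -8.403551477403864 F [ 0.2 -0.5  0.2] q7 -1.885476021874371 0.007260451110617849 tilt [-2.54359306e-04 -1.09934964e-04 -9.99999962e-01]
power_on [0.6507 0.0991 0.074 ] [ 0.02 -0.02 -0.31]
key_c [ 0.5296 -0.0956  0.062 ] [-2.26  5.23 -0.01]
start [ 0.6024 -0.1162  0.072 ] [-0.39  5.48 -0.26]
```

View pics/w2.png

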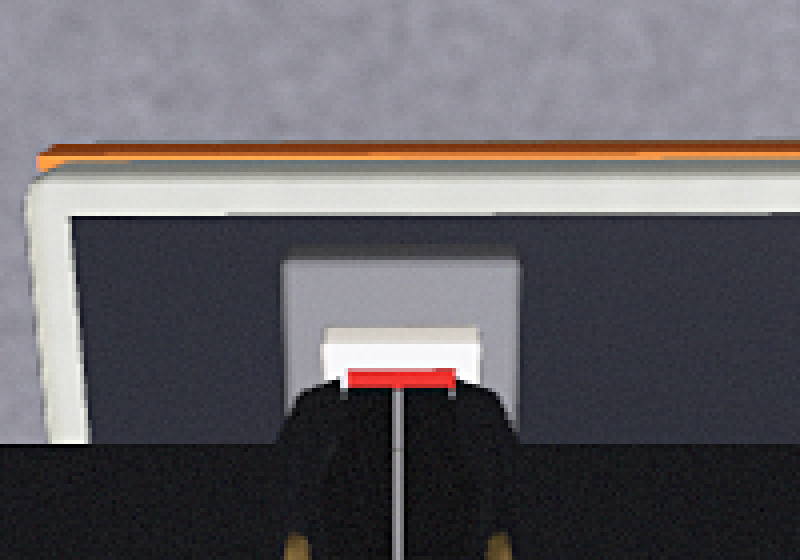

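The crop shows the red stripe at about (320, 224) full-frame, right at the fingertips' front edge. I'll check geometrically where the stripe and the rocker end are now.

Run:
```python
from h import *
s=r.snapshot('wrist'); A=np.array(s['T_tool_cam'])
def pj(p):
    c=np.linalg.inv(A)@np.r_[p,1]; return np.round([s['cy']-s['fy']*c[1]/-c[2]*1, s['cx']+s['fx']*c[0]/-c[2]],1)
for p in([0,0,0],[.009,0,0],[.004,0,0],[.009,0,-.02]): print(p,pj(p))
e=r.get_state();T=R.from_quat(e['eef_rot'])
s['origin']=T.apply(A[:3,3])+e['tool_pos']; s['rotation']=(T*R.from_matrix(A[:3,:3])).as_quat()
st=np.array([.539,.0041,0]); Y=R.from_euler('z',-.1436)
for n,row,z in(('stripe far edge',222,.068),('stripe far edge',222,.074),('rocker far edge bottom/top',215.5,.068),('rocker far',215.5,.074),('top edge',212,.065),('housing far edge',195,.062),('deck edge',184,.05)):
    print(n,z,np.round(Y.inv().apply(at(s,row,320,z)-st)*1000,1))
s=r.snapshot('scene'); b=r.spot_in('power_on_end','scene'); print(b[:2])
cv2.imwrite('pics/s3.png',cv2.resize(s['img'][180:260,280:380,::-1],None,fx=7,fy=7,interpolation=3))
```

```text
[0, 0, 0] [216.4 317.3]
[0.009, 0, 0] [204.3 317.3]
[0.004, 0, 0] [211.  317.3]
[0.009, 0, -0.02] [214.4 317. ]
stripe far edge 0.068 [ 94.6 107.3  68. ]
stripe far edge 0.074 [ 97.  107.3  74. ]
rocker far edge bottom/top 0.068 [ 99.3 107.3  68. ]
rocker far 0.074 [101.6 107.3  74. ]
top edge 0.065 [100.7 107.3  65. ]
housing far edge 0.062 [112.  107.2  62. ]
deck edge 0.05 [116.8 107.2  50. ]
[{'rect': [320.5, 222.3, 333.4, 225.1], 'confidence': 0.4}]
```

View pics/s3.png

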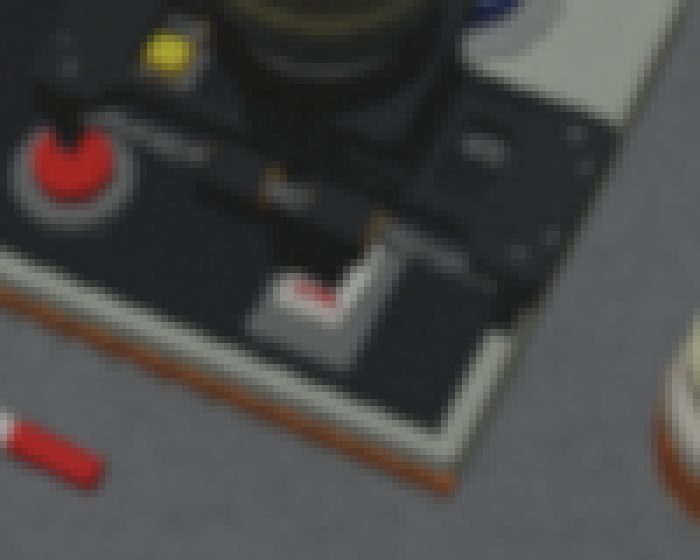

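Widths put the rocker end about 15 mm above its housing, so it seems still raised, and no force is felt. The true fingertips may sit higher than the stated TCP, so I'll keep descending in small steps and watch the force.

```bash
python3 -m jog '[{"translation":[0,0,0.06],"twist":0,"claw":0},{"translation":[0,0,0],"twist":0,"claw":0},{"translation":[0,0,0],"twist":0,"claw":0}]'; python3 -m jog '[{"translation":[0,0,0.06],"twist":0,"claw":0},{"translation":[0,0,0],"twist":0,"claw":0},{"translation":[0,0,0],"twist":0,"claw":0}]'
python3 - <<'E'
from h import *
s=r.snapshot('wrist'); print(s.keys()); cv2.imwrite('pics/w4.png',cv2.resize(s['img'][130:270,220:420,::-1],None,fx=4,fy=4,interpolation=3))
E
```

```text
clock: 5.7
tool_pos: [0.6497, 0.0983, 0.0592]
eef_rot: [0.997, -0.073, -0.0, 0.0]
contact_force: [-1.1, 0.3, 1.1]
opening: 0.008
clock: 5.95
tool_pos: [0.6497, 0.0983, 0.0568]
eef_rot: [0.997, -0.073, -0.0, 0.0]
contact_force: [0.2, 0.1, 0.9]
opening: 0.005
dict_keys(['img', 'fx', 'fy', 'cx', 'cy', 'T_tool_cam'])
```

View pics/w4.png

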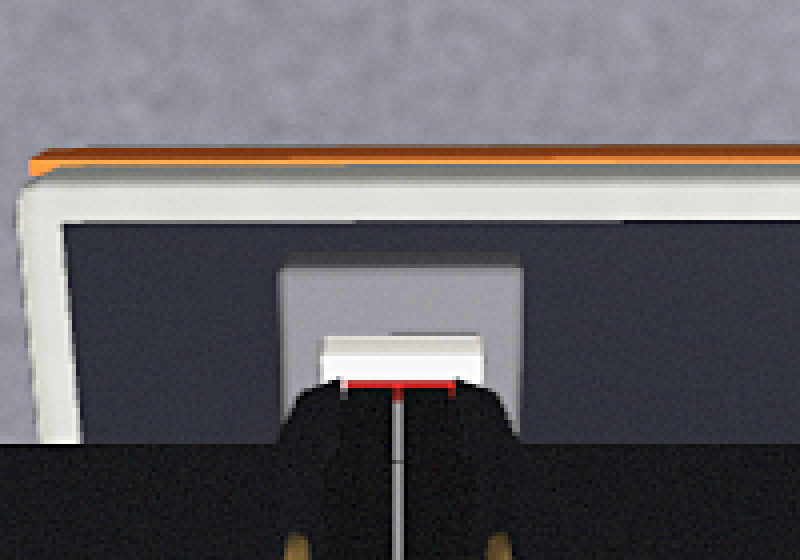

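The fingers now cover most of the stripe and the rocker end is still up, so I'll continue.

```bash
for i in 1; do python3 -m jog '[{"translation":[0,0,0.07],"twist":0,"claw":0},{"translation":[0,0,0],"twist":0,"claw":0}]'; python3 -m jog '[{"translation":[0,0,0.07],"twist":0,"claw":0},{"translation":[0,0,0],"twist":0,"claw":0}]';  python3 -m jog '[{"translation":[0,0,0.07],"twist":0,"claw":0},{"translation":[0,0,0],"twist":0,"claw":0}]'; done
```

```text
clock: 6.17
tool_pos: [0.6496, 0.0983, 0.0538]
eef_rot: [0.997, -0.073, -0.0, 0.0]
contact_force: [-0.1, 0.8, 0.7]
opening: 0.004
clock: 6.33
tool_pos: [0.6495, 0.0984, 0.0509]
eef_rot: [0.997, -0.073, -0.0, 0.0]
contact_force: [-0.7, -0.2, 0.2]
opening: 0.006
clock: 6.5
tool_pos: [0.6496, 0.0983, 0.0481]
eef_rot: [0.997, -0.073, -0.0, 0.0]
contact_force: [-0.3, -0.9, -0.7]
opening: 0.006
```

```bash
python3 -m jog '[{"translation":[0,0,0.05],"twist":0,"claw":0},{"translation":[0,0,0],"twist":0,"claw":0},{"translation":[0,0,0],"twist":0,"claw":0}]'; python3 -c "
from h import *
s=r.snapshot('wrist'); a=s['img'][150:260,240:400]; t=r.snapshot('scene')['img'][190:245,290:370]
cv2.imwrite('pics/w5.png',np.vstack([cv2.resize(a,(600,412),interpolation=2),cv2.resize(t,(600,180*2),interpolation=2)[:188*2]])[:,:,::-1][:600+188])"
```

```text
clock: 6.75
tool_pos: [0.6498, 0.0984, 0.0465]
eef_rot: [0.997, -0.073, -0.0, 0.0]
contact_force: [-1.3, -0.8, 0.4]
opening: 0.007
```

View pics/w5.png

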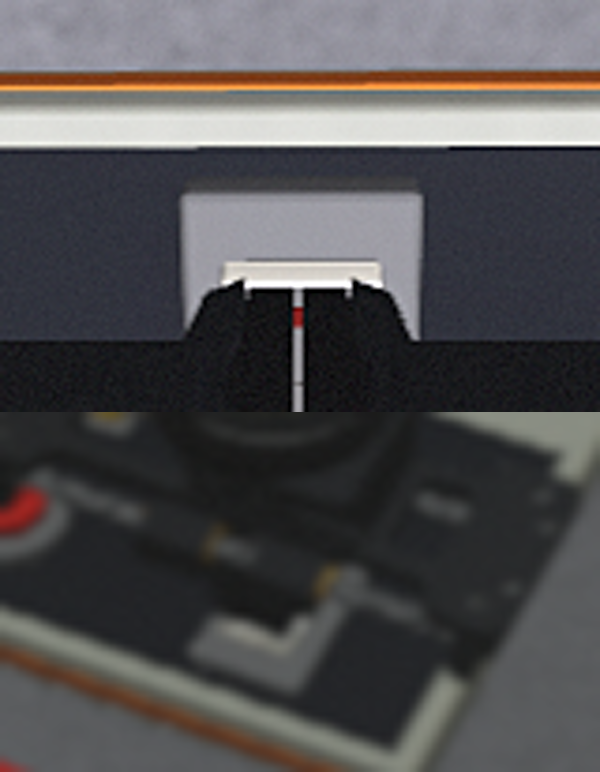

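The fingers now cover the stripe, but the rocker end still looks raised. The tips evidently sit well above the nominal TCP, so I'll go on until I feel force.

```bash
python3 -m jog '[{"translation":[0,0,0.06],"twist":0,"claw":0},{"translation":[0,0,0],"twist":0,"claw":0}]'; python3 -m jog '[{"translation":[0,0,0.06],"twist":0,"claw":0},{"translation":[0,0,0],"twist":0,"claw":0}]';  python3 -m jog '[{"translation":[0,0,0.06],"twist":0,"claw":0},{"translation":[0,0,0],"twist":0,"claw":0}]'
```

```text
clock: 7.02
tool_pos: [0.6497, 0.0984, 0.0439]
eef_rot: [0.997, -0.073, -0.0, 0.0]
contact_force: [0.6, 0.4, 0.2]
opening: 0.004
clock: 7.18
tool_pos: [0.6496, 0.0983, 0.0414]
eef_rot: [0.997, -0.073, -0.0, 0.0]
contact_force: [-0.6, -0.6, -0.1]
opening: 0.002
clock: 7.35
tool_pos: [0.6496, 0.0983, 0.039]
eef_rot: [0.997, -0.073, -0.0, 0.0]
contact_force: [-0.2, 0.1, -1.6]
opening: 0.001
```

```bash
python3 -m jog '[{"translation":[0,0,0.06],"twist":0,"claw":0},{"translation":[0,0,0],"twist":0,"claw":0}]'; python3 -m jog '[{"translation":[0,0,0.06],"twist":0,"claw":0},{"translation":[0,0,0],"twist":0,"claw":0}]';  python3 -c "
from h import *
s=r.snapshot('wrist'); a=s['img'][150:260,240:400]; t=r.snapshot('scene')['img'][190:245,290:370]
cv2.imwrite('pics/w6.png',np.hstack([cv2.resize(a,(480,330),interpolation=2),cv2.resize(t,(480,330),interpolation=2)])[:,:800,::-1])"
```

```text
clock: 7.52
tool_pos: [0.6503, 0.0983, 0.0371]
eef_rot: [0.997, -0.073, 0.0, -0.0]
contact_force: [-0.1, 0.3, 1.2]
opening: 0.005
clock: 7.68
tool_pos: [0.6509, 0.0983, 0.0349]
eef_rot: [0.997, -0.073, 0.001, -0.0]
contact_force: [1.0, -0.3, 3.1]
opening: 0.01
```

View pics/w6.png

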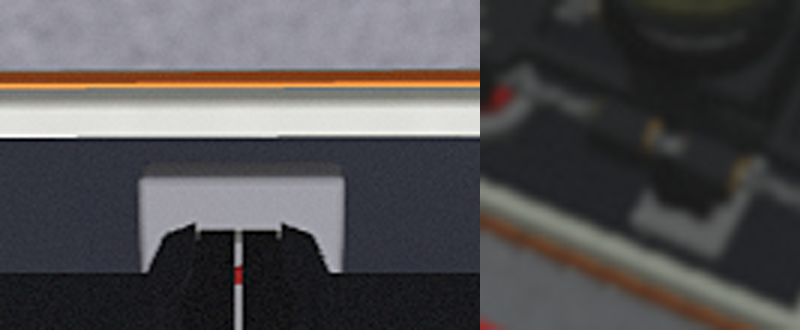

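First contact: 3 N at TCP z ≈ 0.035, so the effective tips sit about 36–38 mm above the nominal TCP. I'll push through the rocker's travel.

```bash
python3 -m jog '[{"translation":[0,0,0.06],"twist":0,"claw":0},{"translation":[0,0,0],"twist":0,"claw":0}]'; python3 -m jog '[{"translation":[0,0,0.06],"twist":0,"claw":0},{"translation":[0,0,0],"twist":0,"claw":0}]';  python3 -m jog '[{"translation":[0,0,0.04],"twist":0,"claw":0},{"translation":[0,0,0],"twist":0,"claw":0}]'
```

```text
clock: 7.95
tool_pos: [0.6508, 0.0983, 0.0323]
eef_rot: [0.997, -0.073, 0.001, -0.0]
contact_force: [1.9, -0.5, 2.4]
opening: 0.004
clock: 8.12
tool_pos: [0.6508, 0.0983, 0.0301]
eef_rot: [0.997, -0.073, 0.001, -0.0]
contact_force: [2.8, -0.5, 4.2]
opening: 0.001
clock: 8.28
tool_pos: [0.6508, 0.0983, 0.0299]
eef_rot: [0.997, -0.073, 0.001, -0.0]
contact_force: [-0.8, -0.2, 14.3]
opening: 0.005
```

A firm stop at 14 N and z ≈ 0.030 fits a fully-on rocker (top at 0.068 m), giving a tip offset of about 38 mm. Now I'll lift and look.

```bash
python3 -m jog '[{"translation":[0,0,-0.4],"twist":0,"claw":0},{"translation":[0,0,-0.6],"twist":0,"claw":0},{"translation":[0,0,-0.4],"twist":0,"claw":0},{"translation":[0,0,0],"twist":0,"claw":0},{"translation":[0,0,0],"twist":0,"claw":0}]'; sed -i 's/key_c=(.005/key_c=(.010/' go.py; python3 go.py; python3 -c "
from h import *
s=r.snapshot('wrist'); a=s['img'][150:260,240:400]
cv2.imwrite('pics/w7.png',cv2.resize(a,(640,440),interpolation=2)[:,:,::-1])"
```

```text
clock: 8.7
tool_pos: [0.649, 0.0986, 0.0839]
eef_rot: [0.997, -0.073, -0.001, -0.0]
contact_force: [0.6, 1.4, -0.5]
opening: 0.006
8.7 [0.649  0.0986 0.0839] yaw -8.387586887337156 F [ 0.6  1.4 -0.5] q7 -1.886146584829512 0.005805439530116662 tilt [-1.34982189e-03  1.45028568e-04 -9.99999078e-01]
power_on [0.6507 0.0991 0.074 ] [ 0.04 -0.02  0.25]
key_c [ 0.5346 -0.0963  0.062 ] [-2.12  5.24  0.55]
start [ 0.6024 -0.1162  0.072 ] [-0.37  5.48  0.3 ]
```

View pics/w7.png

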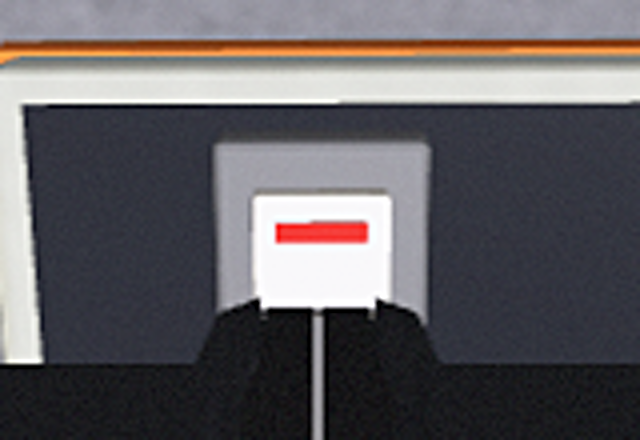

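The rocker now shows as a flat face with the stripe and no raised end face, so power is on. Next I'll move over key c, aiming 5 mm to its control side to stay clear of the jar.

```bash
python3 -m jog '[{"translation":[-0.3,0.75,0],"twist":0,"claw":0},{"translation":[-0.3,0.75,0],"twist":0,"claw":0},{"translation":[-0.3,0.75,0],"twist":0,"claw":0},{"translation":[-0.3,0.75,0],"twist":0,"claw":0},{"translation":[-0.3,0.75,0],"twist":0,"claw":0},{"translation":[-0.3,0.75,0],"twist":0,"claw":0},{"translation":[-0.3,0.75,0],"twist":0,"claw":0},{"translation":[0,0,0],"twist":0,"claw":0},{"translation":[0,0,0],"twist":0,"claw":0},{"translation":[0,0,0],"twist":0,"claw":0}]'; python3 go.py; python3 -c "
from h import *
s=r.snapshot('wrist'); save(s,'w8.png')"
```

```text
clock: 9.58
tool_pos: [0.5356, -0.0962, 0.0832]
eef_rot: [0.997, -0.073, -0.001, -0.001]
contact_force: [-0.5, 0.3, -0.3]
opening: 0.002
9.58 [ 0.5356 -0.0962  0.0832] yaw -8.37773882473124 F [-0.5  0.3 -0.3] q7 -1.6266605707046475 0.0022243574835293747 tilt [-0.001803    0.00118267 -0.99999768]
power_on [0.6507 0.0991 0.074 ] [ 2.14 -5.25  0.23]
key_c [ 0.5346 -0.0963  0.062 ] [-0.02  0.01  0.53]
start [ 0.6024 -0.1162  0.072 ] [1.73 0.25 0.28]
```

View pics/w8.png

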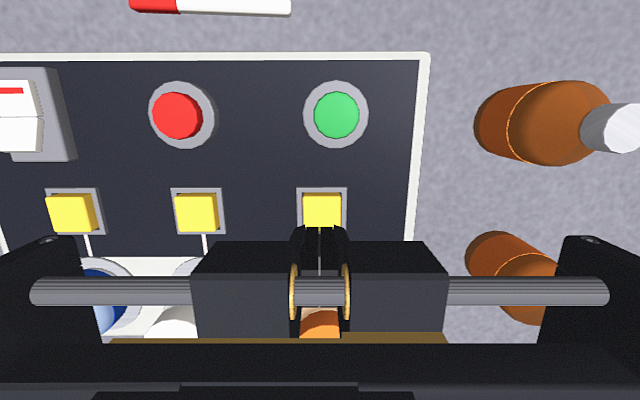

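The close view shows key c at (322, 210) right ahead of the fingertips, with the rocker, stop and start as expected; the orange lid is behind the fingers. Descending to just above the key (TCP z ≈ 0.029).

```bash
python3 -m jog '[{"translation":[0,0,0.4],"twist":0,"claw":0},{"translation":[0,0,0.3],"twist":0,"claw":0},{"translation":[0,0,0.3],"twist":0,"claw":0},{"translation":[0,0,0.2],"twist":0,"claw":0},{"translation":[0,0,0],"twist":0,"claw":0}]';python3 -m jog '[{"translation":[0,0,0.12],"twist":0,"claw":0},{"translation":[0,0,0],"twist":0,"claw":0},{"translation":[0,0,0],"twist":0,"claw":0}]'; python3 go.py; python3 -c "
from h import *
s=r.snapshot('wrist'); save(s,'w9.png')"
```

```text
clock: 10.05
tool_pos: [0.5354, -0.0953, 0.0344]
eef_rot: [0.997, -0.072, -0.001, -0.0]
contact_force: [-0.4, 0.5, -0.4]
opening: 0.004
clock: 10.3
tool_pos: [0.5364, -0.0969, 0.0317]
eef_rot: [0.997, -0.073, 0.0, -0.0]
contact_force: [-0.6, -0.8, -0.7]
opening: 0.007
10.3 [ 0.5364 -0.0969  0.0317] yaw -8.383293061126498 F [-0.6 -0.8 -0.7] q7 -1.6290319697978681 0.006669045185056179 tilt [ 4.95818643e-04 -8.42252633e-06 -9.99999877e-01]
power_on [0.6507 0.0991 0.074 ] [ 2.11 -5.26 -1.06]
key_c [ 0.5346 -0.0963  0.062 ] [-0.05 -0.01 -0.76]
start [ 0.6024 -0.1162  0.072 ] [ 1.7   0.24 -1.01]
```

View pics/w9.png

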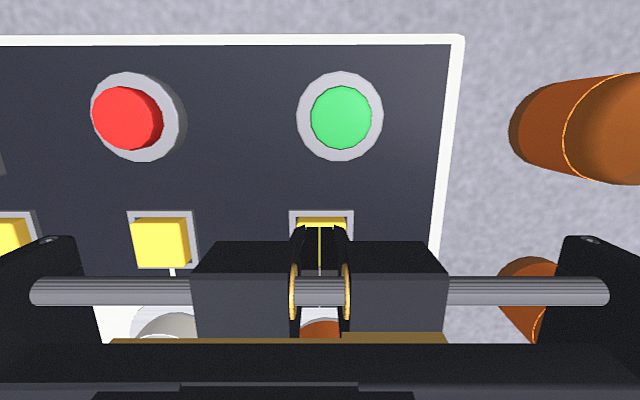

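The fingertips are centred over key c, and stop, start and the neighbours are clear. Now I'll press step by step.

```bash
python3 -m jog '[{"translation":[0,0,0.1],"twist":0,"claw":0},{"translation":[0,0,0.05],"twist":0,"claw":0},{"translation":[0,0,0],"twist":0,"claw":0}]';python3 -m jog '[{"translation":[0,0,0.06],"twist":0,"claw":0},{"translation":[0,0,0],"twist":0,"claw":0}]';python3 -m jog '[{"translation":[0,0,0.06],"twist":0,"claw":0},{"translation":[0,0,0],"twist":0,"claw":0}]'; python3 -m jog '[{"translation":[0,0,0.06],"twist":0,"claw":0},{"translation":[0,0,0],"twist":0,"claw":0}]'
```

```text
clock: 10.6
tool_pos: [0.5359, -0.0971, 0.0252]
eef_rot: [0.997, -0.073, -0.0, 0.0]
contact_force: [-0.2, 0.1, 0.1]
opening: 0.005
clock: 10.77
tool_pos: [0.5362, -0.0972, 0.0229]
eef_rot: [0.997, -0.073, 0.0, 0.0]
contact_force: [0.7, -0.4, -0.2]
opening: 0.008
clock: 10.93
tool_pos: [0.5362, -0.0972, 0.0206]
eef_rot: [0.997, -0.073, 0.0, 0.0]
contact_force: [-0.1, -0.3, 0.2]
opening: 0.004
clock: 11.1
tool_pos: [0.5362, -0.0972, 0.0181]
eef_rot: [0.997, -0.073, 0.0, 0.0]
contact_force: [1.4, -0.1, 0.8]
opening: 0.007
```

```bash
python3 -m jog '[{"translation":[0,0,0.05],"twist":0,"claw":0},{"translation":[0,0,0],"twist":0,"claw":0}]';python3 -m jog '[{"translation":[0,0,0.05],"twist":0,"claw":0},{"translation":[0,0,0],"twist":0,"claw":0}]';python3 -m jog '[{"translation":[0,0,0.05],"twist":0,"claw":0},{"translation":[0,0,0],"twist":0,"claw":0}]'
```

```text
clock: 11.27
tool_pos: [0.5363, -0.0972, 0.0176]
eef_rot: [0.997, -0.073, 0.0, 0.0]
contact_force: [-2.9, 0.3, 15.2]
opening: 0.004
clock: 11.43
tool_pos: [0.5364, -0.0972, 0.0173]
eef_rot: [0.997, -0.073, 0.001, 0.0]
contact_force: [-5.5, 1.8, 31.7]
opening: 0.005
clock: 11.6
tool_pos: [0.5365, -0.0972, 0.017]
eef_rot: [0.997, -0.073, 0.001, 0.0]
contact_force: [-8.5, 2.7, 47.6]
opening: 0.007
```

A hard stop at z ≈ 0.0177 matches the key's bottom, but the travel force was oddly low. I'll release, lift and check the key.

```bash
python3 -m jog '[{"translation":[0,0,-0.3],"twist":0,"claw":0},{"translation":[0,0,-0.6],"twist":0,"claw":0},{"translation":[0,0,-0.6],"twist":0,"claw":0},{"translation":[0,0,-0.3],"twist":0,"claw":0},{"translation":[0,0,0],"twist":0,"claw":0},{"translation":[0,0,0],"twist":0,"claw":0},{"translation":[0,0,0],"twist":0,"claw":0}]';python3 go.py; python3 -c "
from h import *
s=r.snapshot('wrist'); a=s['img'][60:260,0:420]
t=r.snapshot('top')['img'][160:290,230:460]
cv2.imwrite('pics/w10.png',np.vstack([cv2.resize(a,(630,300),interpolation=2),cv2.resize(t,(530,300),interpolation=2,)[:, :].copy() if 0 else np.pad(cv2.resize(t,(530,300),interpolation=2),((0,0),(0,100),(0,0)))])[:,:,::-1])"
```

```text
clock: 12.18
tool_pos: [0.5353, -0.0969, 0.0832]
eef_rot: [0.997, -0.073, -0.001, -0.0]
contact_force: [0.0, 0.6, -0.2]
opening: 0.001
12.18 [ 0.5353 -0.0969  0.0832] yaw -8.392957603509684 F [ 0.   0.6 -0.2] q7 -1.6265303360417078 0.00130839411287891 tilt [-1.69025559e-03  2.06375628e-04 -9.99998550e-01]
power_on [0.6507 0.0991 0.074 ] [ 2.14 -5.27  0.23]
key_c [ 0.5346 -0.0963  0.062 ] [-0.02 -0.01  0.53]
start [ 0.6024 -0.1162  0.072 ] [1.73 0.23 0.28]
```

View pics/w10.png

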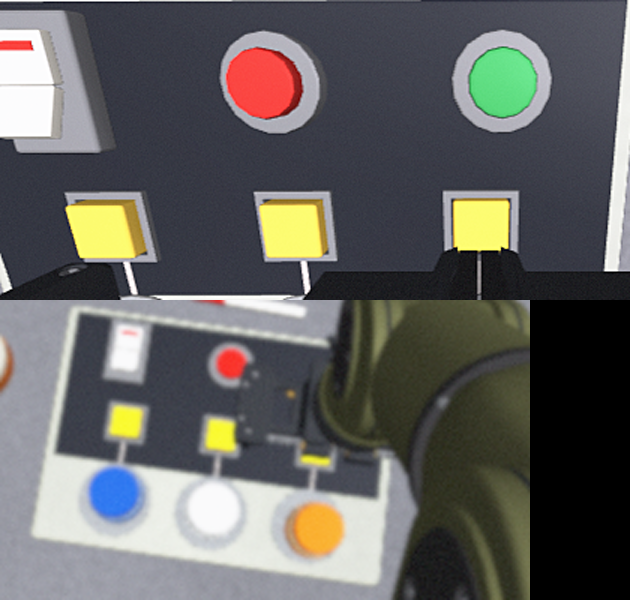

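Key c looks flat within its frame, unlike a and b; the jars look unmoved. I'll confirm numerically against the pre-press picture, taken from the same pose.

Run:
```python
from h import *
a=cv2.imread('pics/w8.png')[:,:,::-1]; b=r.snapshot('wrist')['img']
for n,i in(('before',a),('after',b)):
    h=cv2.cvtColor(np.ascontiguousarray(i),cv2.COLOR_RGB2HSV); m=cv2.inRange(h,np.array((22,120,100)),np.array((36,255,255)))
    k,_,st,c=cv2.connectedComponentsWithStats(m); print(n,[tuple(int(v) for v in x) for x in st[1:] if x[4]>150])
    print([int(i[200,x].astype(int).sum()) for x in range(296,350,1)])
```

```text
before [(45, 193, 53, 39, 1610), (174, 193, 45, 39, 1439), (303, 193, 38, 38, 1237)]
[339, 515, 548, 533, 547, 411, 388, 560, 616, 622, 619, 616, 617, 617, 616, 618, 621, 617, 616, 618, 620, 618, 618, 617, 616, 616, 617, 617, 618, 618, 619, 618, 617, 620, 618, 616, 617, 620, 617, 620, 619, 619, 622, 617, 528, 327, 496, 539, 543, 561, 420, 132, 177, 176]
after [(43, 193, 54, 39, 1570), (173, 193, 45, 39, 1483), (302, 193, 37, 35, 1198)]
[504, 542, 538, 557, 430, 202, 469, 612, 622, 618, 619, 615, 617, 618, 617, 618, 615, 617, 619, 617, 619, 620, 618, 617, 617, 617, 621, 615, 617, 620, 618, 619, 620, 619, 617, 617, 618, 619, 619, 616, 619, 622, 584, 317, 382, 555, 537, 540, 562, 424, 141, 177, 185, 181]
```

Run:
```python
from h import *
a=cv2.imread('pics/w8.png')[:,:,::-1]; b=r.snapshot('wrist')['img']
for n,i in(('before',a),('after',b)):
    for c in (190,320): print(n,c,[int(i[y,c].astype(int).sum()) for y in range(184,206)])
cv2.imwrite('pics/cmp.png',np.hstack([cv2.resize(np.ascontiguousarray(i[180:240,280:360]),(390,292),interpolation=2) for i in(a,b)])[:,:,::-1])
```

```text
before 190 [161, 169, 159, 254, 584, 541, 530, 531, 512, 274, 311, 322, 428, 609, 612, 623, 617, 617, 619, 615, 615, 618]
before 320 [188, 173, 194, 323, 583, 531, 539, 545, 391, 293, 317, 321, 535, 612, 617, 622, 616, 620, 619, 620, 616, 617]
after 190 [184, 165, 166, 257, 575, 529, 531, 536, 462, 275, 307, 335, 474, 612, 615, 621, 616, 613, 618, 614, 617, 617]
after 320 [182, 173, 214, 407, 557, 534, 537, 537, 334, 369, 598, 616, 620, 617, 618, 618, 620, 618, 618, 616, 617, 619]
```

View pics/cmp.png

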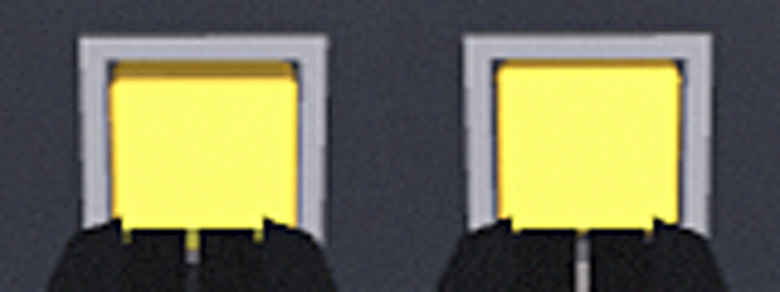

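The key's far side face (left) is gone after the press (right), so key c is latched flush. Now over the green button.

```bash
python3 -m jog '[{"translation":[0.58,0.08,0],"twist":0,"claw":0},{"translation":[0.58,0.08,0],"twist":0,"claw":0},{"translation":[0.57,0.07,0],"twist":0,"claw":0},{"translation":[0,0,0],"twist":0,"claw":0},{"translation":[0,0,0.4],"twist":0,"claw":0},{"translation":[0,0,0.4],"twist":0,"claw":0},{"translation":[0,0,0.25],"twist":0,"claw":0},{"translation":[0,0,0],"twist":0,"claw":0},{"translation":[0,0,0],"twist":0,"claw":0}]';python3 go.py; python3 -c "
from h import *
s=r.snapshot('wrist'); save(s,'w11.png')"
```

```text
clock: 13.13
tool_pos: [0.6023, -0.1162, 0.0416]
eef_rot: [0.997, -0.073, -0.001, -0.0]
contact_force: [0.8, 0.1, 1.0]
opening: 0.003
13.13 [ 0.6023 -0.1162  0.0416] yaw -8.400851626771452 F [0.8 0.1 1. ] q7 -1.607908484772497 0.0028298141919922953 tilt [-1.97118089e-03  1.73280967e-04 -9.99998042e-01]
power_on [0.6507 0.0991 0.074 ] [ 0.41 -5.5  -0.81]
key_c [ 0.5346 -0.0963  0.062 ] [-1.75 -0.24 -0.51]
start [ 0.6024 -0.1162  0.072 ] [ 0.    0.   -0.76]
```

The picture limit is reached, so I'll go on by position and force. Pressing green in steps, expecting the bottom at TCP z ≈ 0.028.

```bash
python3 -m jog '[{"translation":[0,0,0.12],"twist":0,"claw":0},{"translation":[0,0,0.05],"twist":0,"claw":0},{"translation":[0,0,0],"twist":0,"claw":0}]';python3 -m jog '[{"translation":[0,0,0.07],"twist":0,"claw":0},{"translation":[0,0,0],"twist":0,"claw":0}]';python3 -m jog '[{"translation":[0,0,0.06],"twist":0,"claw":0},{"translation":[0,0,0],"twist":0,"claw":0}]'; python3 -m jog '[{"translation":[0,0,0.04],"twist":0,"claw":0},{"translation":[0,0,0],"twist":0,"claw":0}]'
```

```text
clock: 13.43
tool_pos: [0.6031, -0.1163, 0.0354]
eef_rot: [0.997, -0.073, -0.0, 0.0]
contact_force: [0.5, 0.4, 0.4]
opening: 0.004
clock: 13.6
tool_pos: [0.6036, -0.1164, 0.0327]
eef_rot: [0.997, -0.073, 0.0, 0.0]
contact_force: [0.3, -0.6, 2.6]
opening: 0.002
clock: 13.77
tool_pos: [0.6036, -0.1164, 0.0303]
eef_rot: [0.997, -0.073, 0.0, 0.0]
contact_force: [-0.6, 0.6, 3.7]
opening: 0.006
clock: 13.93
tool_pos: [0.6036, -0.1164, 0.0288]
eef_rot: [0.997, -0.073, 0.0, 0.0]
contact_force: [0.5, 1.0, 4.4]
opening: 0.004
```

```bash
python3 -m jog '[{"translation":[0,0,0.03],"twist":0,"claw":0},{"translation":[0,0,0],"twist":0,"claw":0}]';python3 -m jog '[{"translation":[0,0,0.02],"twist":0,"claw":0},{"translation":[0,0,0],"twist":0,"claw":0},{"translation":[0,0,0],"twist":0,"claw":0},{"translation":[0,0,0],"twist":0,"claw":0},{"translation":[0,0,0],"twist":0,"claw":0}]'
```

```text
clock: 14.1
tool_pos: [0.6036, -0.1164, 0.028]
eef_rot: [0.997, -0.073, 0.0, 0.0]
contact_force: [-0.5, 0.8, 6.4]
opening: 0.006
clock: 14.52
tool_pos: [0.6036, -0.1164, 0.0279]
eef_rot: [0.997, -0.073, 0.001, 0.0]
contact_force: [-2.4, 0.6, 13.1]
opening: 0.007
```

The button is at its stop (z 0.0279, 13 N). I'll do a last check of the loose things, then hand in.

Run:
```python
from h import *
s=r.snapshot('scene'); a=cv2.imread('pics/scene2.png')[:,:,::-1]
for n,lo,hi in(('orange',(8,170,120),(18,255,255)),('blue',(100,150,80),(125,255,255))):
    for i in(a,s['img']):
        m=cv2.inRange(cv2.cvtColor(np.ascontiguousarray(i),cv2.COLOR_RGB2HSV),np.array(lo),np.array(hi)); k,_,st,c=cv2.connectedComponentsWithStats(m[:220]); print(n,[(int(st[j,4]),np.round(c[j],1).tolist()) for j in range(1,k) if st[j,4]>60][:5])
for k in('jar_white','jar_orange','jar_blue','marker','tub','bottle_a'): print(k,[(round(p['confidence'],2),np.round(p['location']).tolist()) for p in r.spot_point(k,'scene')[:2]])
e=r.get_state(); print(e['clock'],e['tool_pos'],e['contact_force'])
r.finish_job()
```

```text
orange [(147, [282.8, 139.1])]
orange [(149, [282.8, 139.2])]
blue [(523, [83.6, 95.4]), (112, [4.1, 93.1]), (172, [346.4, 165.3])]
blue [(523, [83.6, 95.4]), (118, [4.2, 93.2]), (172, [346.4, 165.3])]
jar_white [(0.92, [166.0, 317.0])]
jar_orange [(0.83, [152.0, 286.0])]
jar_blue [(0.98, [179.0, 343.0]), (0.17, [167.0, 315.0])]
marker [(0.57, [238.0, 266.0]), (0.55, [146.0, 235.0])]
tub [(0.94, [248.0, 389.0]), (0.69, [175.0, 343.0])]
bottle_a [(0.85, [180.0, 208.0]), (0.61, [149.0, 234.0])]
14.8667 [ 0.60366321 -0.11640884  0.02790784] [-3.17263667  0.83995279 12.39720998]
the job is handed in; nothing more can be done
```

I switched the power rocker on, latched the orange jar's key (key c), and handed the job in at about 14.9 s with the green button held down. No verdict is reported.

**Last checks**
- **Rocker:** it met a firm stop and showed a flat face with no raised end afterwards.
- **Key c:** it met a hard stop, and in before/after pictures its raised side face is gone. Keys a and b still looked out in the picture after that press.
- **Start:** the button is at a hard stop under about 12 N.
- **Loose things:** the orange and blue jars are within 0.1 px of their starting place in the scene camera. The detector puts the white jar, tub, marker and bottles within a few pixels of theirs, though bottle_b only by its class's second-best hit.

**What disagreed**
- **Fingertip height:** the shut fingertips made contact about 38 mm higher than the stated TCP. I worked from felt contact instead, and all three stops agreed on that offset.
- **Key c force:** little of the expected 4 N showed during the key's travel, and I overpressed it to about 48 N through the fingertips before backing off.
- **Final press:** I had used up the picture views, so I aligned and confirmed the start press by position and force only. The stop button was not looked at again, but the tool stayed 110 mm from it.

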